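# Clamp a pattern roller in the V-blocks for recarving

### The job

Take the longer, thicker wooden roller off the rest and lay it gently in the two V-blocks of the steel stand, then slide it along until its end meets the screw of the end stop and press it against the screw for a moment with about 5 N, without shifting the stop. Then swing the hinged strap over and press it down until its sprung pad holds the roller firmly, without ramming the pad home, and let go. Leave the thin roller, the brush and the clip where they are.

Things in the scene. Friction and masses are not known exactly. Their poses are not given: they have to be found in the camera images.
- roller: the longer, thicker wooden roller to be clamped: plain cylinder 34 mm in diameter, 220 mm long, about 140 g (varies). Origin at its centre, x along its axis (it is the same either way round; it may be turned about x). It starts lying on the rest, its axis 44 mm above the table.
- thin_roller: the other roller, to be left alone: 24 mm in diameter, 160 mm long, origin at its centre, x along its axis; lies on the rest parallel to the first, their axes 110 mm apart (which place is whose varies).
- rest: wooden rest, fixed, 136 x 210 mm: two cross boards 24 mm high, 16 mm wide at x = +-60 mm, with dowels (tops 30 mm high) that cradle a roller at y = +-55 mm. Origin under its centre on the table, x along the rollers. Between the boards 104 mm along x are free for fingers, down to 10 mm above the table.
- vstand: V-block stand, fixed: base plate 14 mm high, x -125 to 165, y +-75 mm; two 90-degree V-blocks 28 mm long, 68 wide, 50 high at x = -80 and +80 mm, 132 mm clear between them for fingers. Origin: centre of underside midway between the blocks; x along the V to the end stop, z up. The vee is 44 mm wide at the top; a seated 34 mm roller has its axis at y = 0, z = 52 mm.
- stop_face (a point): centre of the flat face of the end stop's block, on the V axis, 52 mm above the table; x as the stand's, the face looks to -x. A stop screw, 12 mm in diameter, sticks out of this face towards the roller by 4 to 14 mm, set differently each time and not measured: feel for it. A seated roller that touches the screw has its centre 114 to 124 mm before this face.
- stop: the end stop, a steel block 36 mm wide and 68 mm high with the stop screw, on a slide; its face is at x = 124 to 132 mm of the stand. Origin below the face at table level, axes as the stand's. It gives way when pushed with more than about 10 N. Rubbing in the V takes 1 to 7 N of the push before the roller meets the screw, most when it is held crooked or pressed down.
- strap (a joint): angle of the hinged strap at the stand's first V-block, rad: 0 = level over the V, grows as it opens; starts at 1.75 to 2.1 (leaning outward beyond upright). Hinge axis parallel to the stand's x through x = -80, y = -46, z = 80 mm of the stand; closed it points to the stand's +y. The hinge is stiff and stays where left: about 9 N across the handle moves it.
- strap_handle (a point): centre of the handle at the strap's free end: black round crossbar, 14 mm in diameter, 44 mm long along the stand's x, 105 mm from the hinge axis. The strap is a steel bar 20 mm wide and 8 mm thick. y here points from the hinge to the handle, z to the strap's outer (upper) side.
- pad: sprung rubber pad, 18 mm wide, under the strap 46 mm from the hinge axis; origin at its lower face, 14 mm below the strap's mid-line. Touches a seated roller at about 0.065 rad; sinks in up to 4 mm, 4 N per mm. 13 N down on the handle (9 N of it hinge friction) puts about 10 N on the roller, kept after release. Above 16 N on the handle the pad is home and the force climbs steeply.
- brush: bystander: brush about 180 mm long, lying on the table between rest and stand
- clip: bystander: steel paper clip 60 mm wide, lying on the table

How it is judged:
By the outcome, as a careful person would: the job done as asked, in the order asked, and still so for the second after the job is handed in, with the robot touching nothing.
It also fails if it takes over 72 s, if anything falls off the work surface, if the arm or the gripper's body presses on something with over 40 N, if the wrist force passes 120 N, or if a joint passes its speed limit or range.

### The arm

A 6-joint arm with a two-finger parallel gripper is mounted at the origin on the work surface. World frame = base frame: x ahead of the robot, y to its left, z up, the work surface at z = 0. Lengths are in m, angles in rad, forces in N, time in s.
With the tool pointing down it reaches from about 0.4 to 0.825 m from the base axis. Payload 7 kg.
Tool frame: the origin (TCP) lies midway between the tips of the shut fingers; the grasp point (between the pads) lies 19 mm behind it; z points along the fingers, x is the direction in which the jaws open and shut, and the axes are right-handed (so a half turn about z gives the same grasp; the last joint's range is limited). The gripper opens to 88 mm and grips with 3 to 60 N. Pads are 19 mm wide; open, the fingers measure 130 mm over their backs; the gripper's body (78 mm by 193 mm) begins 47 mm behind the grasp point.
Start: joints at [-0.987, 0.359, 0.012, 0, -1.224, -0.288], TCP at [0.197, -0.646, 0.227] pointing down, gripper open.
Joint ranges: [-3.07, 3.07], [-1.43, 2.12], [-1.02, 1.25], [-3.03, 1.67], [-3.05, -0], [-3.03, 3.03]. Speed limits (rad/s): [2.39, 2.39, 3.01, 3.14, 3.14, 3.14].

### API

Orientations are given as [roll, pitch, yaw] about the fixed x, y, z axes, in that order (R = Rz(yaw) Ry(pitch) Rx(roll)).
In Python, from station import arm, grab_frame, camera_params gives the robot as it stands.
- The arm moves only by the shell command python3 -m handwheel 'ROWS' [FORCE]. ROWS is JSON, a list that holds one entry, the list of rows, each a list of 5 numbers: the finger opening in m, from 0 to 0.0876, then the shift along the tool's x, y, z in m, then the turn about the tool's z in degrees. A call has 1 to 20 rows; each row is the pose to reach, as a shift and turn from the pose measured when the call began, along the tool's axes at that moment; what a row does not reach only later rows make up. A row lasts 1/12 s, in which the tool goes at most 41.7 mm and 7.16 degrees, less where a joint would pass 70% of its speed; a pose out of reach is approached as far as the arm can. A call with a gripper value outside its range is refused whole. The fingers move at their own pace and stop on an object; FORCE is the grip in N (left out, the last holds). Time passes only in rows, so rows that repeat a pose let the fingers close. It gives the time, the measured TCP pose, the force and the opening at its end, in the units of the state.
- arm.get_state(): the state, without advancing time (a new reading comes with each control period).
- grab_frame(name): name is "side" or "top"; returns the picture (400x640x3 uint8, blue, green, red); there is no depth.
- camera_params(name): a dict with "intrinsics" (3x3 intrinsics, pixels), "k1" (the pictures are not rectified: a ray, as slopes to the right and down, at radius r is drawn at 1 + k1 r^2 times it, then the intrinsics apply), "R" (3x3) and "t" (3): a world point X has camera coordinates R X + t. Camera axes: x right, y down, z forward; pixel columns grow to the right and rows downward; lengths in m; the calibration is good to about 2 mm. A picture is of the moment at which its call begins. camera_params takes no time and is no camera call.
- arm.job_done(): hands the job in, once; it reports no verdict.
The state is a dict: "t": time; "q": joint angles; "qd": joint speeds; "joint_efforts": joint torques, N m; "eef_pos": TCP position; "ee_rot": TCP orientation; "force": force on the tool from outside, world axes, zero at the start; "moment": the same for the moment, N m; "width": finger opening in m.
Only numpy, scipy, OpenCV 4.12 (cv2) and the standard library are available. Lean on these libraries where they do the work, as an engineer would, in place of code of your own. Each camera call takes 0.05 s, during which the arm holds its last target.

## Working session

There is one attempt and no reset: what is moved stays moved. The work goes in short steps, Python scripts to look and compute and a shell command to move; the robot and the scene stay as the last step left them, time stands still between calls to the robot, and variables do not carry over. Pictures are saved under pics/ and viewed, and the job is handed in when it is done.

```bash
ls; mkdir -p pics; python3 - <<'E'
from station import arm, grab_frame, camera_params
import cv2
s=arm.get_state(); print({k:s[k] for k in('t','eef_pos','ee_rot','force','width')})
for n in('side','top'):
    cv2.imwrite(f'pics/{n}0.png',grab_frame(n)); p=camera_params(n); print(n,p)
E
```

```text
pics
{'t': 0.0, 'eef_pos': array([ 0.1965971 , -0.64521194,  0.22560674]), 'ee_rot': array([-3.14146526e+00, -1.67851201e-03,  1.86643693e+00]), 'force': array([-1.32866526, -0.49610521,  0.17741199]), 'width': 0.08764045627946848}
side {'intrinsics': array([[370.74413106,   0.        , 323.7246274 ],
       [  0.        , 370.74413106, 195.85509693],
       [  0.        ,   0.        ,   1.        ]]), 'k1': -0.015792228882383703, 'R': array([[-0.73630928, -0.67648488,  0.0147261 ],
       [-0.41630522,  0.43574941, -0.79800527],
       [ 0.53342161, -0.59370924, -0.60247052]]), 't': array([0.46106411, 0.31238681, 0.41252874])}
top {'intrinsics': array([[519.47928275,   0.        , 316.74761942],
       [  0.        , 519.47928275, 210.17682199],
       [  0.        ,   0.        ,   1.        ]]), 'k1': -0.15536846316405717, 'R': array([[ 0.0142101 , -0.99958353,  0.02511649],
       [-0.99752448, -0.01590199, -0.06849844],
       [ 0.06886932, -0.02408094, -0.99733501]]), 't': array([-0.0185179 ,  0.59726986,  1.00963017])}
```

View pics/top0.png

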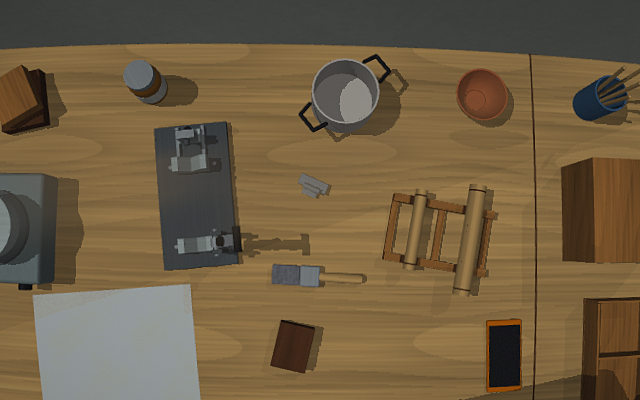

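View pics/side0.png

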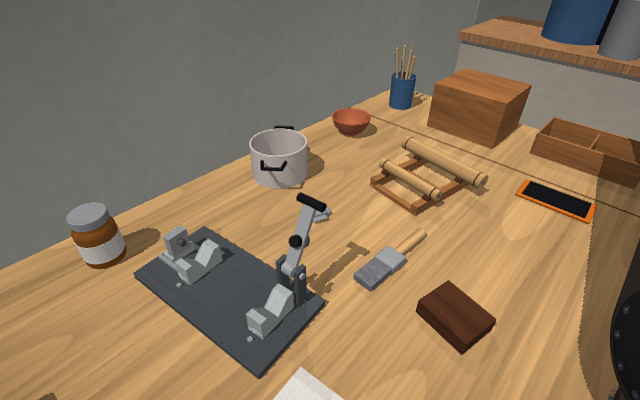

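The top view shows the thick roller at right (470,240) and the thin one at (415,229). The stand is at left, with the stop up at (188,135), the strap hinge near (225,241), the brush at (318,275) and the clip at (313,186). I'll measure on zoomed crops.

```bash
cat > h.py <<'E'
import numpy as np, cv2
from station import arm, grab_frame, camera_params
def ray(n,uv):
    p=camera_params(n);K=p['intrinsics'];d=np.array([(uv[0]-K[0,2])/K[0,0],(uv[1]-K[1,2])/K[1,1]])
    s=d.copy()
    for _ in range(20): s=d/(1+p['k1']*(s@s))
    R=p['R'];return -R.T@p['t'],R.T@np.array([s[0],s[1],1])
def onz(n,uv,z):
    o,d=ray(n,uv);return o+d*(z-o[2])/d[2]
def tri(a,b,na='top',nb='side'):
    o1,d1=ray(na,a);o2,d2=ray(nb,b)
    A=np.c_[d1,-d2];x=np.linalg.lstsq(A,o2-o1,rcond=None)[0]
    P,Q=o1+x[0]*d1,o2+x[1]*d2;return (P+Q)/2,np.linalg.norm(P-Q)
def proj(n,X):
    p=camera_params(n);c=p['R']@np.asarray(X)+p['t'];s=c[:2]/c[2];s=s*(1+p['k1']*(s@s));K=p['intrinsics']
    return s*K[0,0]+K[:2,2]
E
python3 - <<'E'
import cv2
t=cv2.imread('pics/top0.png');s=cv2.imread('pics/side0.png')
cv2.imwrite('pics/c1.png',cv2.resize(t[110:280,140:250],None,fx=3.5,fy=3.5,interpolation=2))
cv2.imwrite('pics/c2.png',cv2.resize(t[170:310,370:510],None,fx=4,fy=4,interpolation=2))
cv2.imwrite('pics/c3.png',cv2.resize(s[190:380,130:340],None,fx=3,fy=3,interpolation=2))
E
```

```text
(no output)
```

View pics/c1.png

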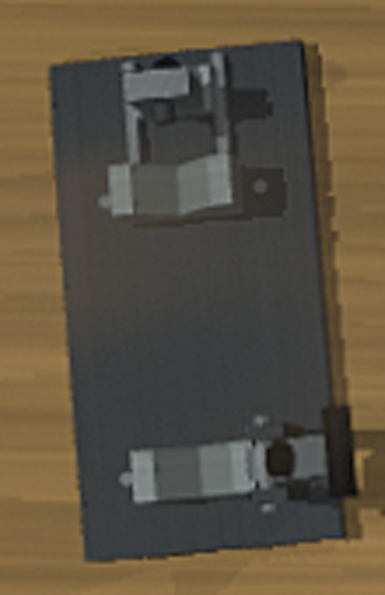

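View pics/c2.png

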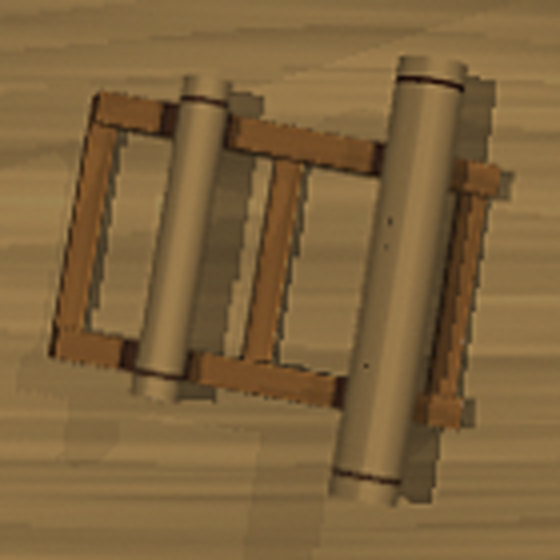

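View pics/c3.png

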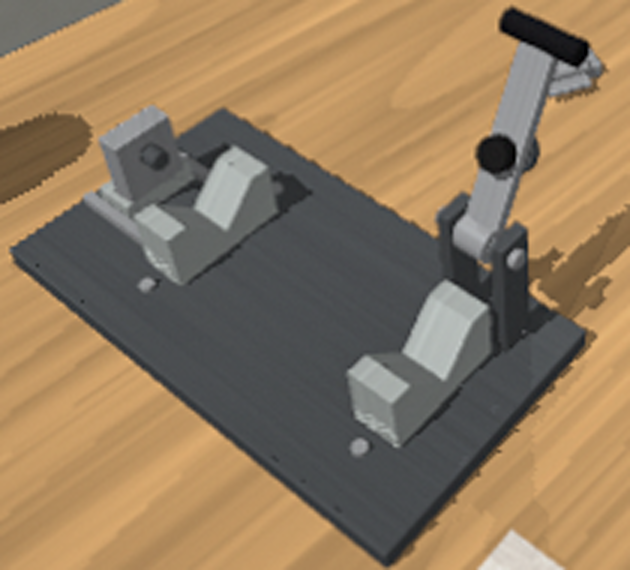

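```bash
python3 - <<'E'
from h import *
from scipy.optimize import least_squares
np.set_printoptions(precision=4,suppress=True)
print('cam',ray('top',(0,0))[0],ray('side',(0,0))[0])
L=np.array([[.165,.075,.014],[.165,-.075,.014],[-.125,-.075,.014],[-.125,.075,.014]])
T=np.array([[50,66],[300,42],[343,537],[87,560]])/3.5+[140,110]
S=np.array([[12,248],[222,108],[585,330],[388,555]])/3+[130,190]
for n,c in(('top',T),('side',S)):
    P=np.array([onz(n,x,.014) for x in c]); A=L[:,:2]-L[:,:2].mean(0);B=P[:,:2]-P[:,:2].mean(0)
    th=np.arctan2((A[:,0]*B[:,1]-A[:,1]*B[:,0]).sum(),(A*B).sum());c_,s_=np.cos(th),np.sin(th);R=np.array([[c_,-s_],[s_,c_]])
    t=P[:,:2].mean(0)-R@L[:,:2].mean(0); print(n,'stand',t,th,'res',(L[:,:2]@R.T+t-P[:,:2])*1e3)
# roller
img=cv2.imread('pics/top0.png')
ends=np.array([[432,63],[365,498]])/4+[370,170]
Q=[onz('top',e,.044) for e in ends];d=Q[0]-Q[1];print('roller',Q,(Q[0]+Q[1])/2,np.linalg.norm(d),np.arctan2(d[1],d[0]))
ends=np.array([[205,80],[157,395]])/4+[370,170]
Q=[onz('top',e,.041) for e in ends];d=Q[0]-Q[1];print('thin',(Q[0]+Q[1])/2,np.linalg.norm(d),np.arctan2(d[1],d[0]))
# strap handle: c1 (340,450) c3 (543,37)
h=tri(np.array([340,450])/3.5+[140,110],np.array([543,37])/3+[130,190]);print('handle',h)
print('stopscrew',tri(np.array([163,100])/3.5+[140,110],np.array([152,156])/3+[130,190]))
E
```

```text
cam [0.5265 0.0153 1.0483] [0.2495 0.4207 0.491 ]
top stand [0.6042 0.2327] 0.1120709170274645 res [[ 0.6642  1.0384]
 [ 2.1554 -1.1409]
 [-1.0996 -1.0278]
 [-1.72    1.1304]]
side stand [0.6022 0.2344] 0.11253940319046306 res [[ 1.0265  2.0478]
 [ 1.6508 -1.5063]
 [-1.7454 -1.7428]
 [-0.9319  1.2013]]
roller [array([ 0.6498, -0.3295,  0.044 ]), array([ 0.4345, -0.295 ,  0.044 ])] [ 0.5421 -0.3123  0.044 ] 0.21801792467675604 -0.15890789031058114
thin [ 0.5618 -0.2029  0.041 ] 0.1566265990428669 -0.15010226783953814
handle (array([0.5368, 0.1278, 0.1698]), np.float64(0.00047754916287945457))
stopscrew (array([0.7316, 0.2476, 0.047 ]), np.float64(0.003131173904847227))
```

```bash
cat >> h.py <<'E'
from scipy.spatial.transform import Rotation as Ro
def go(p,yaw):
    s=arm.get_state();R=Ro.from_euler('xyz',s['ee_rot']).as_matrix()
    d=R.T@(np.array(p)-s['eef_pos']);cy=np.arctan2(R[1,0],R[0,0]);a=(cy-yaw+np.pi)%(2*np.pi)-np.pi
    print('shift mm',np.round(d*1e3,1),'turn',round(np.degrees(a),2),'| t',round(s['t'],2),'pos',s['eef_pos'].round(4),'rot',s['ee_rot'].round(4),'F',s['force'].round(2),'w',round(s['width'],4))
SP=np.array([.603,.2335]);SY=.1123
def st(x,y=0):
    c,s=np.cos(SY),np.sin(SY);return SP+[c*x-s*y,s*x+c*y]
E
python3 -c "
from h import *
go([.562,-.3155,.15],-.156+np.pi/2)"
```

```text
shift mm [208.9 445.6  76. ] turn 25.88 | t 0.1 pos [ 0.1966 -0.6453  0.2257] rot [-3.1414e+00 -1.5000e-03  1.8664e+00] F [ 0.78  0.87 -0.68] w 0.088
```

```bash
python3 -m handwheel '[[[0.0876,0.017,0.036,0,4],[0.0876,0.034,0.072,0,8],[0.0876,0.051,0.108,0,12],[0.0876,0.068,0.144,0,16],[0.0876,0.085,0.18,0,20],[0.0876,0.102,0.216,0,25.9],[0.0876,0.119,0.252,0,25.9],[0.0876,0.136,0.288,0.01,25.9],[0.0876,0.153,0.324,0.02,25.9],[0.0876,0.17,0.36,0.03,25.9],[0.0876,0.187,0.396,0.04,25.9],[0.0876,0.204,0.432,0.06,25.9],[0.0876,0.209,0.4455,0.076,25.9],[0.0876,0.209,0.4455,0.076,25.9],[0.0876,0.209,0.4455,0.076,25.9],[0.0876,0.209,0.4455,0.076,25.9]]]' 15
python3 - <<'E'
from h import *
go([.562,-.3155,.025],-.156+np.pi/2)
for n in('side','top'):cv2.imwrite(f'pics/{n}1.png',grab_frame(n))
E
```

```text
t: 1.43
eef_pos: [0.5616, -0.3156, 0.15]
ee_rot: [-3.14, -0.001, 1.415]
force: [0.5, -0.5, 0.2]
width: 0.0877
shift mm [  0.    0.5 125. ] turn -0.0 | t 1.43 pos [ 0.5616 -0.3156  0.15  ] rot [-3.1402e+00 -1.1000e-03  1.4148e+00] F [ 0.53 -0.45  0.23] w 0.0877
```

View pics/top1.png

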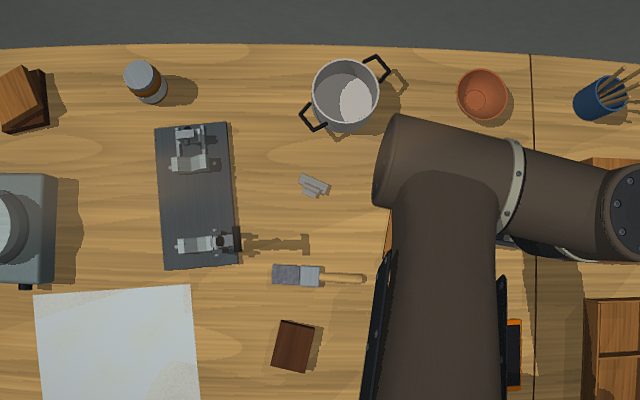

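View pics/side1.png

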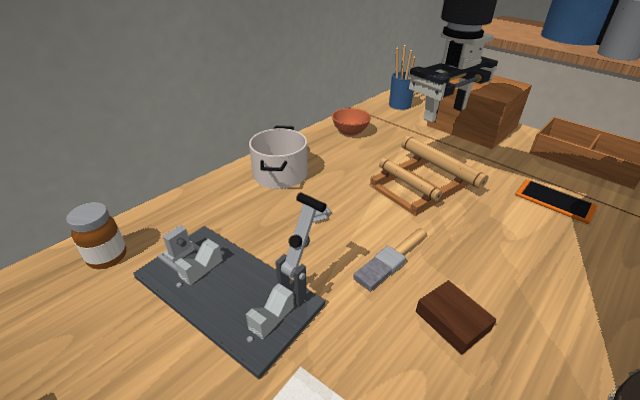

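```bash
python3 - <<'E'
from h import *
print(tri((563,159),(438,86)),tri((562,262),(497,104)))
for z in(.05,.08,.1,.12):print(z,onz('top',(563,159),z),onz('top',(562,262),z))
c=np.array([.5616,-.3156]);u=np.array([np.cos(1.415),np.sin(1.415)]);v=np.array([u[1],-u[0]])
for a in(1,-1):print(c-u*.0965+v*.039*a)
E
```

```text
(array([ 0.6774252 , -0.47002743,  0.14253903]), np.float64(0.03202620854781143)) (array([ 0.50032924, -0.45299492,  0.15052098]), np.float64(0.0023996951728545222))
0.05 [ 0.70843246 -0.51122377  0.05      ] [ 0.49862847 -0.50483028  0.05      ]
0.08 [ 0.70296594 -0.49540141  0.08      ] [ 0.49946668 -0.48920004  0.08      ]
0.1 [ 0.69932159 -0.48485317  0.1       ] [ 0.50002549 -0.47877989  0.1       ]
0.12 [ 0.69567725 -0.47430493  0.12      ] [ 0.5005843  -0.46835973  0.12      ]
[ 0.58515404 -0.41698273]
[ 0.50809876 -0.40487971]
```

Box clearance is at least 35 mm, so I'll descend.

```bash
python3 -m handwheel '[[[0.0876,0,0.0005,0.04,0],[0.0876,0,0.0005,0.075,0],[0.0876,0,0.0005,0.105,0],[0.0876,0,0.0005,0.12,0],[0.0876,0,0.0005,0.125,0],[0.0876,0,0.0005,0.125,0],[0.05,0,0.0005,0.125,0],[0.03,0,0.0005,0.125,0],[0.02,0,0.0005,0.125,0],[0.02,0,0.0005,0.125,0],[0.02,0,0.0005,0.125,0],[0.02,0,0.0005,0.125,0],[0.02,0,0.0005,0.125,0],[0.02,0,0.0005,0.125,0]]]' 15
python3 -m handwheel '[[[0.02,0,0,0,0],[0.02,0,0,0,0],[0.02,0,0,-0.01,0],[0.02,0,0,-0.02,0],[0.02,0,0,-0.03,0],[0.02,0,0,-0.03,0]]]' 15
python3 - <<'E'
from h import *
go([*st(0.008),.24],SY+np.pi/2)
for n in('side',):cv2.imwrite(f'pics/{n}2.png',grab_frame(n))
E
```

```text
t: 2.7
eef_pos: [0.5622, -0.3162, 0.026]
ee_rot: [3.141, -0.001, 1.414]
force: [-0.6, -0.2, -1.2]
width: 0.0398
t: 3.2
eef_pos: [0.5637, -0.317, 0.0589]
ee_rot: [3.137, -0.0, 1.414]
force: [1.0, -1.1, -0.3]
width: 0.0333
shift mm [ 552.   -38.6 -181.3] turn -15.41 | t 3.2 pos [ 0.5637 -0.317   0.0589] rot [ 3.1373 -0.      1.4141] F [ 1.02 -1.09 -0.35] w 0.0333
```

View pics/side2.png

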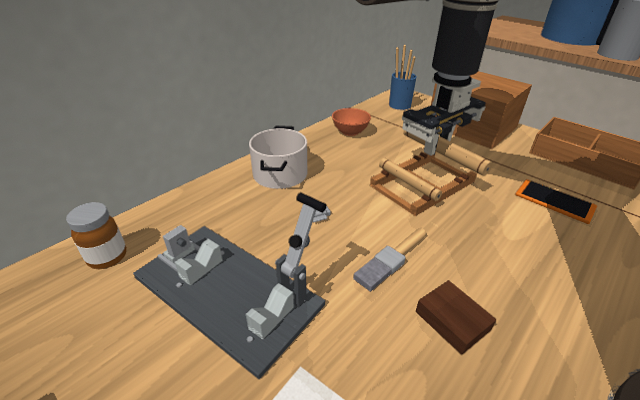

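```bash
python3 -m handwheel '[[[0.02,0,0,-0.03,0],[0.02,0,0,-0.07,0],[0.02,0,0,-0.11,0],[0.02,0,0,-0.15,0],[0.02,0,0,-0.18,0],[0.02,0,0,-0.18,0],[0.02,0,0,-0.18,0]]]' 15
python3 - <<'E'
from h import *
go([*st(0.008),.24],SY+np.pi/2)
for n in('side',):cv2.imwrite(f'pics/{n}3.png',grab_frame(n))
E
```

```text
t: 3.83
eef_pos: [0.5633, -0.317, 0.2401]
ee_rot: [3.134, -0.0, 1.413]
force: [-1.0, -0.5, -1.9]
width: 0.0336
shift mm [ 5.521e+02 -3.940e+01 -1.000e-01] turn -15.45 | t 3.83 pos [ 0.5633 -0.317   0.2401] rot [ 3.1335e+00 -3.0000e-04  1.4134e+00] F [-0.96 -0.48 -1.92] w 0.0336
```

View pics/side3.png

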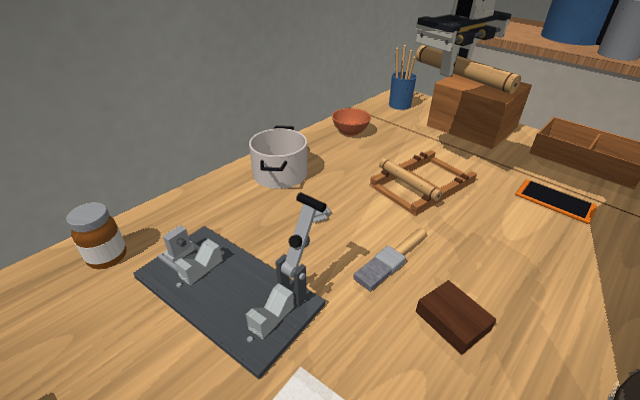

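The roller is held level and clear of the rest. Next I'll carry it over the stand.

```bash
python3 -m handwheel '[[[0.02,0.02,-0.001,0,-1],[0.02,0.05,-0.003,0,-2],[0.02,0.085,-0.006,0,-3],[0.02,0.12,-0.009,0,-4],[0.02,0.16,-0.012,0,-5],[0.02,0.2,-0.015,0,-6],[0.02,0.24,-0.018,0,-7],[0.02,0.28,-0.02,0,-8],[0.02,0.32,-0.023,0,-9],[0.02,0.36,-0.026,0,-10],[0.02,0.4,-0.029,0,-11],[0.02,0.44,-0.032,0,-12],[0.02,0.475,-0.034,0,-13],[0.02,0.505,-0.036,0,-14],[0.02,0.53,-0.038,0,-15],[0.02,0.545,-0.039,0,-15.45],[0.02,0.552,-0.0394,0,-15.45],[0.02,0.552,-0.0394,0,-15.45],[0.02,0.552,-0.0394,0,-15.45]]]' 15
python3 - <<'E'
from h import *
go([*st(0.008),.06],SY+np.pi/2)
for n in('side','top'):cv2.imwrite(f'pics/{n}4.png',grab_frame(n))
E
```

```text
t: 5.47
eef_pos: [0.6097, 0.234, 0.2373]
ee_rot: [3.139, 0.001, 1.683]
force: [-1.1, -0.9, -1.4]
width: 0.0334
shift mm [  0.5   0.8 177.3] turn -0.03 | t 5.47 pos [0.6097 0.234  0.2373] rot [3.1387e+00 1.1000e-03 1.6825e+00] F [-1.1  -0.93 -1.36] w 0.0334
```

View pics/side4.png

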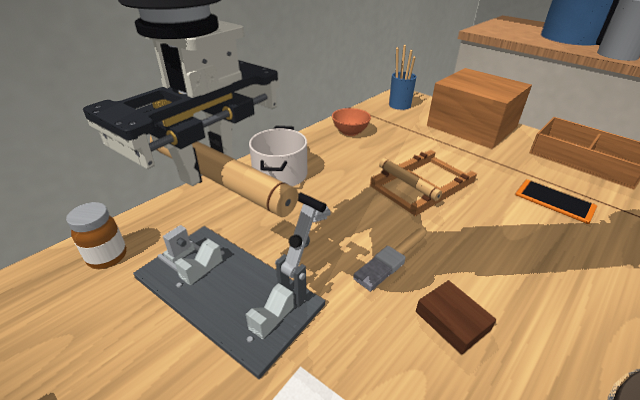

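View pics/top4.png

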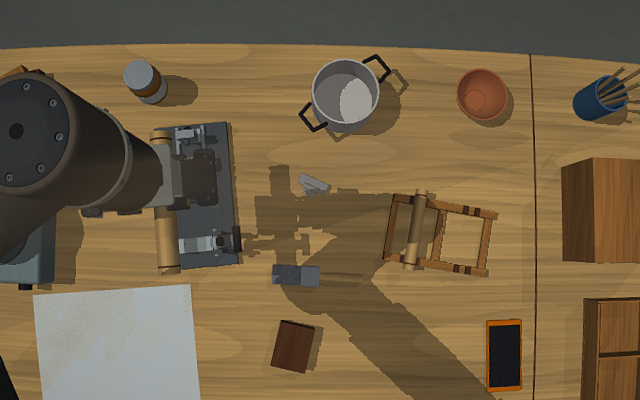

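```bash
python3 - <<'E'
from h import *
Q=[onz('top',e,.256) for e in((160,135),(168,272))];d=Q[0]-Q[1];print(Q,np.linalg.norm(d),np.arctan2(d[1],d[0]))
E
python3 -m handwheel '[[[0.02,0.0005,0.001,0.03,0],[0.02,0.0005,0.001,0.07,0],[0.02,0.0005,0.001,0.11,0],[0.02,0.0005,0.001,0.14,0],[0.02,0.0005,0.001,0.165,0],[0.02,0.0005,0.001,0.182,0],[0.02,0.0005,0.001,0.19,0],[0.02,0.0005,0.001,0.19,0],[0.02,0.0005,0.001,0.19,0],[0.02,0.0005,0.001,0.19,0]]]' 15
python3 - <<'E'
from h import *
go([*st(0.008),.034],SY+np.pi/2)
for n in('side','top'):cv2.imwrite(f'pics/{n}5.png',grab_frame(n))
E
```

```text
[array([0.69495648, 0.24258906, 0.256     ]), array([0.48284582, 0.22234974, 0.256     ])] 0.2130740724046633 0.09513068042290178
t: 6.4
eef_pos: [0.6127, 0.2342, 0.0498]
ee_rot: [3.135, -0.0, 1.681]
force: [-0.8, -0.2, -0.6]
width: 0.0333
shift mm [ 0.4 -1.8 15.8] turn -0.1 | t 6.4 pos [0.6127 0.2342 0.0498] rot [ 3.1353e+00 -5.0000e-04  1.6814e+00] F [-0.82 -0.23 -0.62] w 0.0333
```

View pics/side5.png

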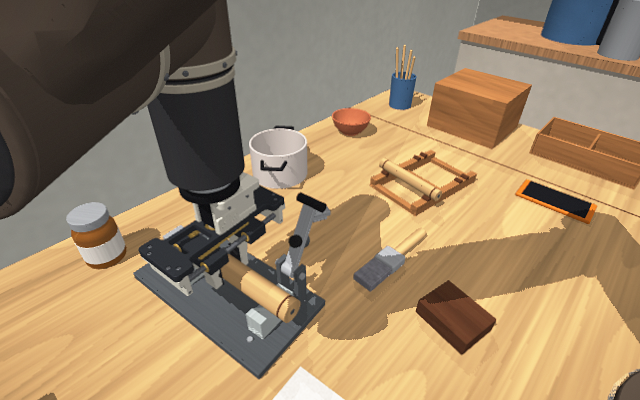

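View pics/top5.png

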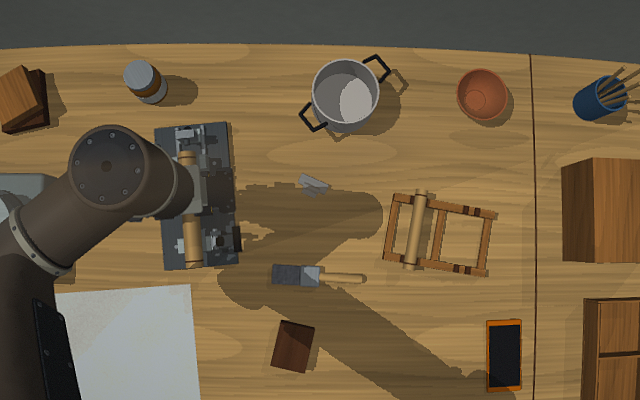

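```bash
python3 - <<'E'
import cv2,numpy as np
t=cv2.imread('pics/top5.png');s=cv2.imread('pics/side5.png')
a=cv2.resize(t[115:280,145:250],None,fx=3.5,fy=3.5,interpolation=2);b=cv2.resize(s[200:380,130:340],None,fx=2,fy=3.2,interpolation=2)[:577]
b=np.vstack([b,np.zeros((a.shape[0]-b.shape[0],b.shape[1],3),np.uint8)])
cv2.imwrite('pics/c5.png',np.hstack([a,b]))
E
```

```text
(no output)
```

View pics/c5.png

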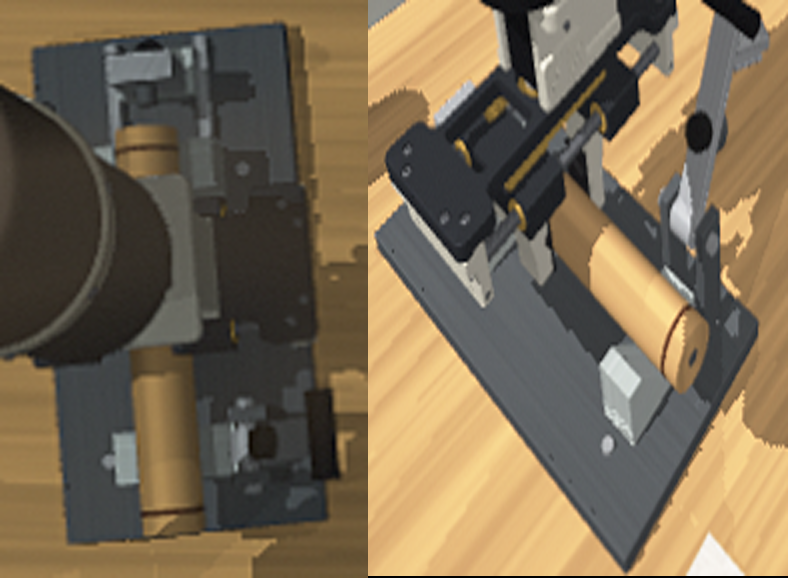

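```bash
python3 -m handwheel '[[[0.02,0,-0.0015,0.003,0],[0.02,0,-0.0015,0.006,0],[0.02,0,-0.0015,0.008,0],[0.02,0,-0.0015,0.01,0],[0.02,0,-0.0015,0.01,0],[0.02,0,-0.0015,0.01,0]]]' 15
python3 - <<'E'
from h import *
go([*st(0.008),.034],SY+np.pi/2)
E
```

```text
t: 7.0
eef_pos: [0.611, 0.2342, 0.0396]
ee_rot: [3.136, -0.0, 1.682]
force: [0.2, -0.6, -1.8]
width: 0.0339
shift mm [ 0.2 -0.   5.6] turn -0.09 | t 7.0 pos [0.611  0.2342 0.0396] rot [ 3.1356e+00 -5.0000e-04  1.6816e+00] F [ 0.19 -0.61 -1.83] w 0.0339
```

```bash
python3 -m handwheel '[[[0.02,0,0,0.001,0],[0.02,0,0,0.002,0],[0.02,0,0,0.003,0],[0.02,0,0,0.003,0]]]' 15;python3 -m handwheel '[[[0.02,0,0,0.001,0],[0.02,0,0,0.0015,0],[0.02,0,0,0.0015,0]]]' 15
python3 - <<'E'
from h import *
go([*st(0.008),.034],SY+np.pi/2);print(arm.get_state()['moment'])
E
```

```text
t: 7.33
eef_pos: [0.6109, 0.2341, 0.0363]
ee_rot: [3.136, -0.0, 1.681]
force: [-0.6, -0.7, -2.6]
width: 0.0337
t: 7.58
eef_pos: [0.6111, 0.2342, 0.0351]
ee_rot: [3.136, -0.0, 1.682]
force: [-1.5, -0.1, 1.8]
width: 0.0334
shift mm [ 0.2 -0.1  1.1] turn -0.07 | t 7.58 pos [0.6111 0.2342 0.0351] rot [ 3.1355e+00 -3.0000e-04  1.6819e+00] F [-1.46 -0.09  1.84] w 0.0334
[-0.09525487  0.25910807  0.16778905]
```

```bash
python3 -m handwheel '[[[0.02,0,0,0.0005,0],[0.02,0,0,0.001,0],[0.02,0,0,0.001,0]]]' 6
python3 - <<'E'
from h import *
go([*st(0.008),.034],SY+np.pi/2);print(arm.get_state()['moment'])
E
```

```text
t: 7.83
eef_pos: [0.6112, 0.2345, 0.0347]
ee_rot: [3.135, -0.001, 1.682]
force: [-3.1, 0.4, 4.9]
width: 0.0339
shift mm [-0.1 -0.2  0.7] turn -0.05 | t 7.83 pos [0.6112 0.2345 0.0347] rot [ 3.1349e+00 -7.0000e-04  1.6822e+00] F [-3.11  0.42  4.85] w 0.0339
[0.19310533 0.86656269 0.09778543]
```

```bash
python3 -m handwheel '[[[0.037,0,0,0,0],[0.042,0,0,0,0],[0.05,0,0,0,0],[0.06,0,0,0,0],[0.06,0,0,0,0],[0.06,0,0,0,0],[0.06,0,0,0,0]]]' 6
python3 - <<'E'
from h import *
go([*st(0.008),.034],SY+np.pi/2);print(arm.get_state()['moment'])
im={n:grab_frame(n) for n in('side','top')}
t,s=im['top'],im['side']
a=cv2.resize(t[115:280,145:250],None,fx=3.5,fy=3.5,interpolation=2);b=cv2.resize(s[200:380,130:340],None,fx=2,fy=3.2,interpolation=2)[:577]
b=np.vstack([b,np.zeros((a.shape[0]-b.shape[0],b.shape[1],3),np.uint8)])
cv2.imwrite('pics/c6.png',np.hstack([a,b]))
E
```

```text
t: 8.42
eef_pos: [0.6112, 0.2344, 0.0346]
ee_rot: [3.135, -0.001, 1.682]
force: [-0.4, 0.6, -0.6]
width: 0.0594
shift mm [ 0.  -0.2  0.6] turn -0.05 | t 8.42 pos [0.6112 0.2344 0.0346] rot [ 3.1351e+00 -6.0000e-04  1.6822e+00] F [-0.37  0.56 -0.63] w 0.0594
[-0.01904557  0.05466849  0.02870438]
```

View pics/c6.png

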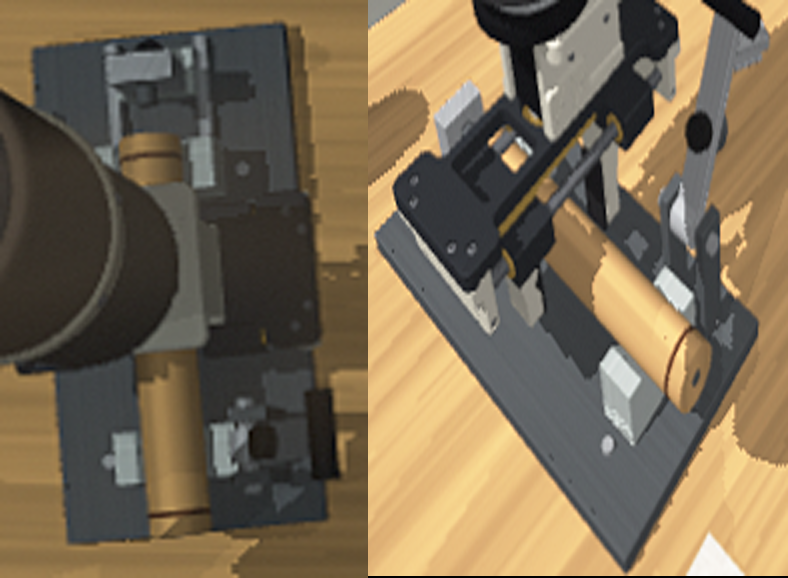

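```bash
python3 - <<'E'
from h import *
Q=[onz('top',np.array(e)/3.5+[145,115],.052)[:2] for e in((150,135),(180,525))];d=Q[0]-Q[1];print(Q,np.linalg.norm(d),np.arctan2(d[1],d[0]))
c,s=np.cos(SY),np.sin(SY)
for q in Q+[onz('top',np.array((140,85))/3.5+[145,115],.062)[:2]]:
    r=q-SP;print('stand',c*r[0]+s*r[1],-s*r[0]+c*r[1])
E
```

```text
[array([0.70184456, 0.24396778]), array([0.48627287, 0.22052081])] 0.216843056907206 0.1083405635407572
stand 0.09939499393959408 -0.0006750825879829822
stand -0.1174463632306691 0.0001834914741344236
stand 0.12594402348080486 0.0008282652979409878
```

The roller is seated: axis at y≈0 in the stand frame, ends at x≈-117 and +99 mm. I'll regrip it in the V and slide it towards the stop.

```bash
python3 -m handwheel '[[[0.03,0,0,0,0],[0.02,0,0,0,0],[0.02,0,0,0,0],[0.02,0,0,0,0],[0.02,0,0,0,0],[0.02,0,0,0,0],[0.02,0,0,0,0]]]' 12
python3 -c "
from h import *
go([*st(0.008),.034],SY+np.pi/2);print(arm.get_state()['moment'])"
python3 -m handwheel '[[[0.02,0,0.001,0,0],[0.02,0,0.002,0,0],[0.02,0,0.003,0,0],[0.02,0,0.004,0,0]]]' 12
python3 -c "
from h import *
go([*st(0.008),.034],SY+np.pi/2);print(arm.get_state()['moment'])"
```

```text
t: 9.1
eef_pos: [0.6113, 0.2348, 0.0348]
ee_rot: [3.135, -0.001, 1.682]
force: [0.4, 2.2, 0.0]
width: 0.0338
shift mm [-0.4 -0.4  0.8] turn -0.05 | t 9.1 pos [0.6113 0.2348 0.0348] rot [ 3.1346e+00 -1.0000e-03  1.6823e+00] F [0.41 2.16 0.02] w 0.0338
[0.70175099 0.21574657 0.02770906]
t: 9.43
eef_pos: [0.6152, 0.2353, 0.0348]
ee_rot: [3.135, -0.001, 1.682]
force: [-1.9, 2.1, 1.2]
width: 0.0336
shift mm [-0.4 -4.3  0.7] turn -0.05 | t 9.43 pos [0.6152 0.2353 0.0348] rot [ 3.1349e+00 -1.0000e-03  1.6823e+00] F [-1.89  2.09  1.18] w 0.0336
[0.58863531 0.81734383 0.03230879]
```

```bash
for i in 1; do python3 -m handwheel '[[[0.02,0.0005,0.001,0,0],[0.02,0.0005,0.002,0,0],[0.02,0.0005,0.003,0,0]]]' 12; done
python3 -c "
from h import *
go([*st(0.008),.034],SY+np.pi/2);print(arm.get_state()['moment'])"
```

```text
t: 9.68
eef_pos: [0.6177, 0.2356, 0.0347]
ee_rot: [3.136, -0.0, 1.682]
force: [-3.0, -1.2, 3.1]
width: 0.0338
shift mm [-0.4 -6.8  0.7] turn -0.05 | t 9.68 pos [0.6177 0.2356 0.0347] rot [ 3.1361e+00 -3.0000e-04  1.6822e+00] F [-3.02 -1.16  3.07] w 0.0338
[-0.24970857  1.23659546  0.05037377]
```

```bash
python3 -m handwheel '[[[0.02,0,0.001,0,0],[0.02,0,0.002,0,0]]]' 12
python3 -c "
from h import *
go([*st(0.008),.034],SY+np.pi/2);print(arm.get_state()['moment'])"
```

```text
t: 9.85
eef_pos: [0.6197, 0.2358, 0.0347]
ee_rot: [3.136, -0.0, 1.682]
force: [-2.6, 0.4, 1.3]
width: 0.0335
shift mm [-0.4 -8.9  0.7] turn -0.05 | t 9.85 pos [0.6197 0.2358 0.0347] rot [ 3.1360e+00 -3.0000e-04  1.6822e+00] F [-2.62  0.4   1.34] w 0.0335
[0.18370939 1.08121439 0.1260669 ]
```

```bash
python3 -m handwheel '[[[0.02,0,0.0005,0,0],[0.02,0,0.001,0,0]]]' 12
python3 -m handwheel '[[[0.02,0,0.0005,0,0],[0.02,0,0.001,0,0]]]' 12
```

```text
t: 10.02
eef_pos: [0.6208, 0.2359, 0.0347]
ee_rot: [3.136, -0.0, 1.682]
force: [-4.1, 1.3, 2.1]
width: 0.0335
t: 10.18
eef_pos: [0.6218, 0.236, 0.0347]
ee_rot: [3.136, -0.0, 1.682]
force: [-4.1, 0.8, 2.1]
width: 0.0336
```

```bash
python3 -m handwheel '[[[0.02,0,0.0005,0,0],[0.02,0,0.001,0,0]]]' 12

```

```text
t: 10.35
eef_pos: [0.6228, 0.2362, 0.0347]
ee_rot: [3.136, -0.0, 1.682]
force: [-2.9, 1.1, 1.7]
width: 0.0334
```

```bash
python3 -m handwheel '[[[0.02,0,0.0005,0,0],[0.02,0,0.001,0,0]]]' 12

```

```text
t: 10.52
eef_pos: [0.6239, 0.2362, 0.0347]
ee_rot: [3.136, -0.0, 1.682]
force: [-3.7, 0.7, 1.7]
width: 0.0334
```

```bash
python3 -m handwheel '[[[0.02,0,0.0005,-0.0003,0],[0.02,0,0.001,-0.0003,0]]]' 12

```

```text
t: 10.68
eef_pos: [0.6254, 0.2364, 0.0349]
ee_rot: [3.136, -0.0, 1.682]
force: [-0.5, -0.1, -1.3]
width: 0.0334
```

```bash
python3 -m handwheel '[[[0.02,0,0.0005,0,0],[0.02,0,0.001,0,0]]]' 12

```

```text
t: 10.85
eef_pos: [0.6267, 0.2365, 0.0348]
ee_rot: [3.135, -0.0, 1.682]
force: [-1.2, 0.9, -1.6]
width: 0.0334
```

```bash
python3 -m handwheel '[[[0.02,0,0.0005,0,0],[0.02,0,0.001,0,0]]]' 12

```

```text
t: 11.02
eef_pos: [0.6278, 0.2367, 0.0348]
ee_rot: [3.135, -0.0, 1.682]
force: [-1.9, 1.1, -1.0]
width: 0.0336
```

```bash
python3 -m handwheel '[[[0.02,0,0.0005,0,0],[0.02,0,0.001,0,0]]]' 12

```

```text
t: 11.18
eef_pos: [0.6289, 0.2368, 0.0347]
ee_rot: [3.135, -0.0, 1.682]
force: [-0.4, -0.4, -0.5]
width: 0.0333
```

```bash
python3 -m handwheel '[[[0.02,0,0.0005,0,0],[0.02,0,0.001,0,0]]]' 12

```

```text
t: 11.35
eef_pos: [0.6299, 0.237, 0.0348]
ee_rot: [3.135, -0.0, 1.682]
force: [-1.0, 1.1, -1.1]
width: 0.0336
```

```bash
python3 -m handwheel '[[[0.02,0,0.0005,0,0],[0.02,0,0.001,0,0]]]' 12
python3 - <<'E'
from h import *
t=grab_frame('top');cv2.imwrite('pics/c7.png',cv2.resize(t[115:280,145:250],None,fx=3.5,fy=3.5,interpolation=2))
E
```

```text
t: 11.52
eef_pos: [0.6303, 0.2369, 0.0347]
ee_rot: [3.136, -0.0, 1.682]
force: [-6.4, 0.4, 2.6]
width: 0.0336
```

View pics/c7.png

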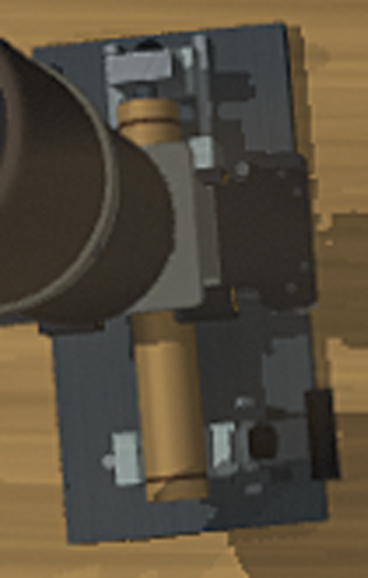

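Contact: the push rose from about 1 N to 6.4 N and forward motion stopped at 0.4 mm of the 1 mm commanded. I'll hold it there.

```bash
python3 -m handwheel '[[[0.02,0,0.0005,0,0],[0.02,0,0.0005,0,0],[0.02,0,0.0005,0,0]]]' 12
```

```text
t: 11.82
eef_pos: [0.6303, 0.2369, 0.0347]
ee_rot: [3.137, -0.0, 1.682]
force: [-4.6, 1.4, 2.8]
width: 0.0339
```

```bash
python3 -m handwheel '[[[0.02,0,0.0006,-0.0001,0],[0.02,0,0.0007,-0.0001,0],[0.02,0,0.0007,-0.0001,0]]]' 12; python3 -m handwheel '[[[0.02,0,0.0007,0,0],[0.02,0,0.0007,0,0],[0.02,0,0.0007,0,0],[0.02,0,0.0007,0,0]]]' 12;
```

```text
t: 12.07
eef_pos: [0.6302, 0.237, 0.0347]
ee_rot: [3.138, 0.0, 1.682]
force: [-5.1, 1.5, 1.3]
width: 0.0338
t: 12.4
eef_pos: [0.6303, 0.237, 0.0348]
ee_rot: [3.139, 0.0, 1.682]
force: [-6.2, 1.8, 3.1]
width: 0.0339
```

```bash
python3 -m handwheel '[[[0.02,0,0.0008,0,0],[0.02,0,0.0009,0,0],[0.02,0,0.0009,0,0],[0.02,0,0.0009,0,0],[0.02,0,0.0009,0,0]]]' 12;  python3 -c "
from h import *
go([*st(0.008),.034],SY+np.pi/2);print(arm.get_state()['moment'])"
```

```text
t: 12.82
eef_pos: [0.6303, 0.237, 0.0347]
ee_rot: [3.141, 0.001, 1.682]
force: [-6.7, 0.3, 4.0]
width: 0.0333
shift mm [ -0.4 -19.5   0.7] turn -0.07 | t 12.82 pos [0.6303 0.237  0.0347] rot [3.1408e+00 6.0000e-04 1.6819e+00] F [-6.7   0.32  3.98] w 0.0333
[0.41831438 2.42862448 0.06847295]
```

```bash
python3 -m handwheel '[[[0.037,0,0,0,0],[0.045,0,0,0,0],[0.06,0,0,0,0],[0.06,0,0,0,0],[0.06,0,0,0,0],[0.06,0,0,-0.01,0],[0.06,0,0,-0.03,0],[0.06,0,0,-0.06,0],[0.06,0,0,-0.1,0],[0.06,0,0,-0.14,0],[0.06,0,0,-0.18,0],[0.06,0,0,-0.2,0],[0.06,0,0,-0.2,0]]]' 12
python3 - <<'E'
from h import *
go([*st(0.008),.034],SY+np.pi/2)
im={n:grab_frame(n) for n in('side','top')}
t,s=im['top'],im['side']
cv2.imwrite('pics/top8.png',t);cv2.imwrite('pics/side8.png',s)
a=cv2.resize(t[115:280,145:250],None,fx=3.5,fy=3.5,interpolation=2);b=cv2.resize(s[200:380,130:340],None,fx=2,fy=3.2,interpolation=2)[:577]
b=np.vstack([b,np.zeros((a.shape[0]-b.shape[0],b.shape[1],3),np.uint8)])
cv2.imwrite('pics/c8.png',np.hstack([a,b]))
E
```

```text
t: 13.9
eef_pos: [0.6327, 0.238, 0.2428]
ee_rot: [3.131, -0.003, 1.682]
force: [1.0, 0.1, 0.9]
width: 0.0603
shift mm [ -1.8 -24.3 208.5] turn -0.04 | t 13.9 pos [0.6327 0.238  0.2428] rot [ 3.1306 -0.0033  1.6824] F [0.99 0.12 0.86] w 0.0603
```

View pics/c8.png

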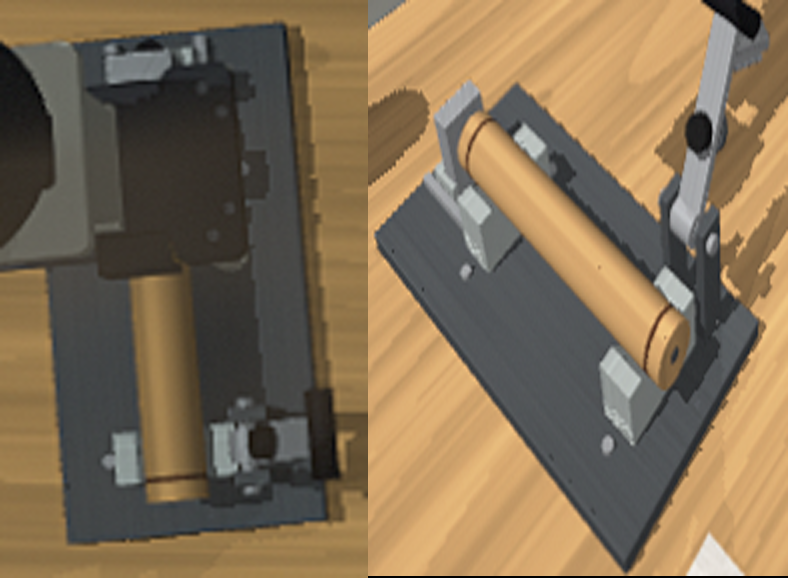

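View pics/side8.png

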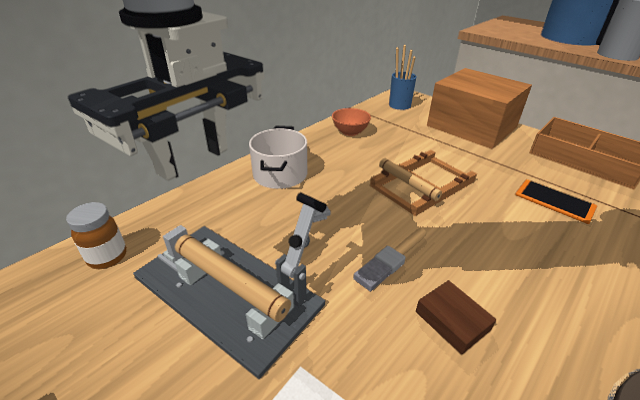

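```bash
python3 - <<'E'
from h import *
go([*st(-.08,-.15),.25],SY+np.pi/2)
go([*st(-.08,-.15),.15],SY+np.pi/2)
E
```

```text
shift mm [-150.8 -107.4  -13.8] turn -0.08 | t 14.0 pos [0.6304 0.2372 0.2368] rot [ 3.1382e+00 -1.1000e-03  1.6817e+00] F [ 0.71  0.1  -0.27] w 0.06
shift mm [-150.9 -107.7   86.2] turn -0.08 | t 14.0 pos [0.6304 0.2372 0.2368] rot [ 3.1382e+00 -1.1000e-03  1.6817e+00] F [ 0.71  0.1  -0.27] w 0.06
```

```bash
python3 -m handwheel '[[[0,-0.015,-0.01,-0.01,0],[0,-0.04,-0.03,-0.014,0],[0,-0.065,-0.045,-0.014,0],[0,-0.09,-0.065,-0.014,0],[0,-0.115,-0.08,-0.014,0],[0,-0.14,-0.1,-0.014,0],[0,-0.151,-0.1075,-0.014,0],[0,-0.151,-0.1075,0.01,0],[0,-0.151,-0.1075,0.045,0],[0,-0.151,-0.1075,0.075,0],[0,-0.151,-0.1075,0.086,0],[0,-0.151,-0.1075,0.086,0],[0,-0.151,-0.1075,0.086,0]]]' 20
python3 - <<'E'
from h import *
go([*st(-.08,-.12),.15],SY+np.pi/2)
im={n:grab_frame(n) for n in('side','top')}
t,s=im['top'],im['side']
a=cv2.resize(t[115:280,145:275],None,fx=3,fy=3,interpolation=2);b=cv2.resize(s[170:335,200:340],None,fx=3,fy=3,interpolation=2)
cv2.imwrite('pics/c9.png',np.hstack([a,b]))
E
```

```text
t: 15.08
eef_pos: [0.5407, 0.0753, 0.1503]
ee_rot: [3.139, -0.0, 1.682]
force: [-0.1, -0.3, 0.8]
width: 0.0004
shift mm [30.2 -0.4  0.3] turn -0.05 | t 15.08 pos [0.5407 0.0753 0.1503] rot [ 3.1394 -0.      1.6823] F [-0.05 -0.33  0.77] w 0.0004
```

View pics/c9.png

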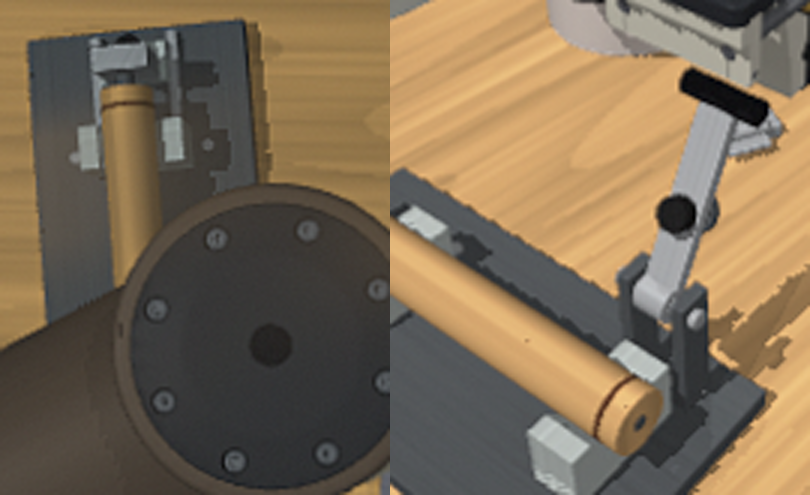

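```bash
python3 - <<'E'
from h import *
s=grab_frame('side');cv2.imwrite('pics/c10.png',cv2.resize(s[100:300,220:440],None,fx=3,fy=3))
print(proj('side',[.5407,.0753,.15]),proj('side',[.5407,.0753,.22]),proj('side',[*st(-.08,-.0985),.17]))
E
```

```text
[333.03537081 196.11828957] [334.51295472 156.6016062 ] [312.5313635  202.54425768]
```

View pics/c10.png

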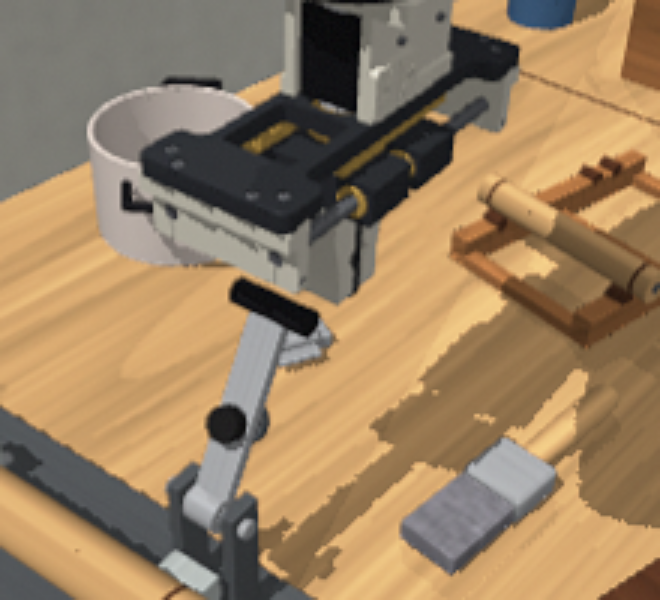

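```bash
python3 -m handwheel '[[[0,0.01,-0.0005,0,0],[0,0.018,-0.0005,0,0],[0,0.024,-0.0005,0,0],[0,0.03,-0.0005,0,0],[0,0.036,-0.0005,0,0],[0,0.042,-0.0005,0,0],[0,0.048,-0.0005,0,0]]]' 20
python3 -m handwheel '[[[0,0.006,0,0,0],[0,0.012,0,0,0],[0,0.018,0,0,0],[0,0.024,0,0,0],[0,0.03,0,0,0]]]' 20
python3 - <<'E'
from h import *
go([*st(-.08,0),.14],SY+np.pi/2)
s=grab_frame('side');cv2.imwrite('pics/c11.png',cv2.resize(s[100:300,220:440],None,fx=3,fy=3))
E
```

```text
t: 15.82
eef_pos: [0.5377, 0.1197, 0.1567]
ee_rot: [3.132, 0.006, 1.684]
force: [-0.6, -22.1, 25.8]
width: 0.0006
t: 16.23
eef_pos: [0.5355, 0.1483, 0.1591]
ee_rot: [3.13, 0.008, 1.685]
force: [0.9, -10.6, 13.1]
width: 0.0006
shift mm [77.3 -3.5 18.5] turn 0.09 | t 16.23 pos [0.5355 0.1483 0.1591] rot [3.1296 0.0082 1.6847] F [  0.91 -10.57  13.07] w 0.0006
```

View pics/c11.png

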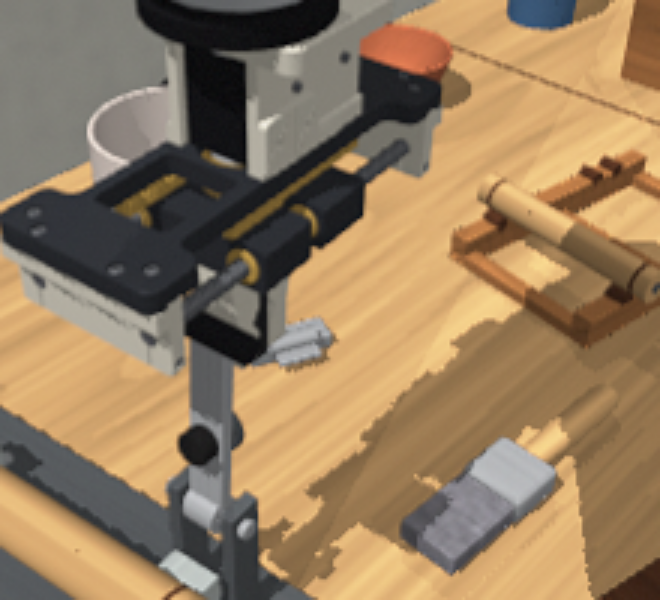

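```bash
python3 -m handwheel '[[[0,0,-0.001,-0.007,0],[0,0,-0.002,-0.014,0],[0,0,-0.002,-0.014,0]]]' 20
python3 -m handwheel '[[[0,0.006,-0.001,0,0],[0,0.012,-0.002,0,0],[0,0.018,-0.002,0,0]]]' 20
python3 - <<'E'
from h import *
go([*st(-.08,0),.14],SY+np.pi/2)
s=grab_frame('side');cv2.imwrite('pics/c12.png',cv2.resize(s[100:300,220:440],None,fx=3,fy=3))
E
```

```text
t: 16.53
eef_pos: [0.5338, 0.15, 0.1747]
ee_rot: [3.127, 0.006, 1.686]
force: [0.9, 0.7, -0.2]
width: 0.0005
t: 16.78
eef_pos: [0.5311, 0.167, 0.1753]
ee_rot: [3.125, 0.008, 1.686]
force: [7.1, -8.1, 1.7]
width: 0.0005
shift mm [58.3 -1.5 34.8] turn 0.14 | t 16.78 pos [0.5311 0.167  0.1753] rot [3.1248 0.0081 1.6855] F [ 7.13 -8.08  1.73] w 0.0005
```

View pics/c12.png

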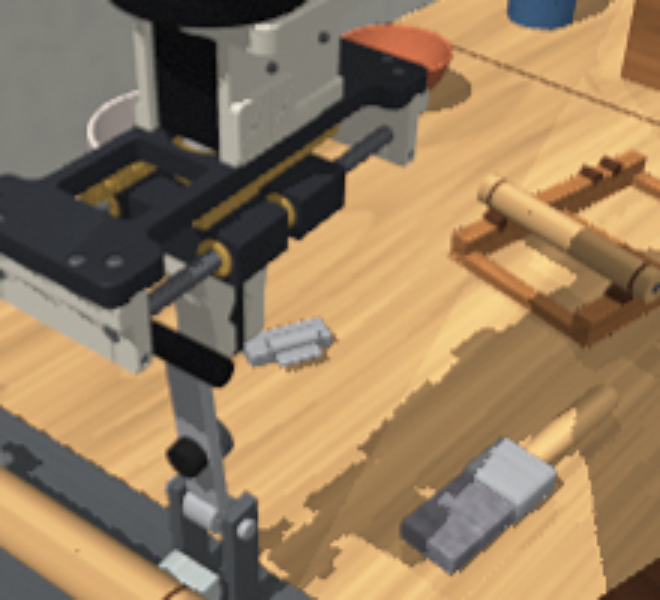

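```bash
python3 -m handwheel '[[[0,0.006,0.001,0.001,0],[0,0.012,0.001,0.003,0],[0,0.018,0.001,0.005,0],[0,0.024,0.001,0.008,0],[0,0.030,0.001,0.011,0],[0,0.036,0.001,0.014,0],[0,0.042,0.001,0.018,0]]]' 20
python3 - <<'E'
from h import *
go([*st(-.08,0),.14],SY+np.pi/2)
s=grab_frame('side');cv2.imwrite('pics/c13.png',cv2.resize(s[100:300,180:400],None,fx=3,fy=3))
E
```

```text
t: 17.42
eef_pos: [0.5279, 0.2093, 0.1583]
ee_rot: [3.124, 0.009, 1.686]
force: [-3.5, -4.9, 12.6]
width: 0.0005
shift mm [15.8 -2.9 18.1] turn 0.18 | t 17.42 pos [0.5279 0.2093 0.1583] rot [3.1238 0.0088 1.6862] F [-3.51 -4.87 12.61] w 0.0005
```

View pics/c13.png

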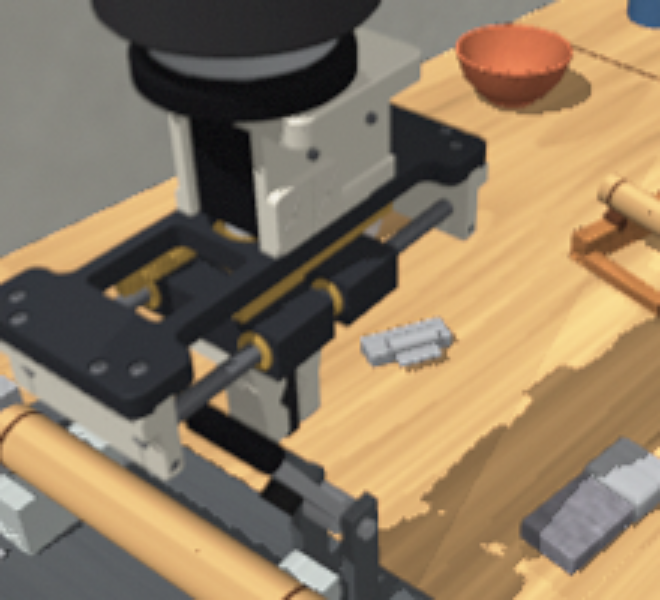

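```bash
python3 - <<'E'
from h import *
for th in np.arange(.2,1.3,.1):
    y=-.046+.105*np.cos(th);z=.08+.105*np.sin(th);print(round(th,1),round(y,3),round(z,3),(proj('side',[*st(-.08,y),z])-[180,100])*3)
s=arm.get_state();print((proj('side',s['eef_pos'])-[180,100])*3)
r=s['eef_pos'][:2]-SP;c,d=np.cos(SY),np.sin(SY);print(c*r[0]+d*r[1],-d*r[0]+c*r[1])
E
```

```text
0.2 0.057 0.101 [170.1790096  622.58441164]
0.3 0.054 0.111 [171.68273745 603.13427339]
0.4 0.051 0.121 [175.12940878 582.17858507]
0.5 0.046 0.13 [180.51289347 560.01031912]
0.6 0.041 0.139 [187.78407298 536.96063967]
0.7 0.034 0.148 [196.85026202 513.38984284]
0.8 0.027 0.155 [207.57678237 489.67633073]
0.9 0.019 0.162 [219.7906923  466.20429629]
1.0 0.011 0.168 [233.28646978 443.35095018]
1.1 0.002 0.174 [247.83326032 421.47418053]
1.2 -0.008 0.178 [263.18315739 400.90148889]
[273.17547567 424.98550784]
-0.07735440920175034 -0.01471549997629577
```

```bash
python3 -m handwheel '[[[0,0.006,0.001,0.002,0],[0,0.011,0.001,0.006,0],[0,0.016,0.001,0.010,0],[0,0.02,0.001,0.014,0]]]' 20
python3 -m handwheel '[[[0,-0.004,0.001,0,0],[0,-0.004,0.001,-0.03,0],[0,-0.004,0.001,-0.05,0],[0,-0.004,0.001,-0.055,0],[0,-0.004,0.001,-0.055,0]]]' 20
python3 - <<'E'
from h import *
go([*st(-.08,.03),.19],SY+np.pi/2)
s=grab_frame('side');cv2.imwrite('pics/c14.png',cv2.resize(s[100:300,180:400],None,fx=3,fy=3))
E
```

```text
t: 17.8
eef_pos: [0.5258, 0.2291, 0.1434]
ee_rot: [3.126, 0.011, 1.687]
force: [-4.0, -4.7, 8.3]
width: 0.0003
t: 18.22
eef_pos: [0.5271, 0.2265, 0.2002]
ee_rot: [3.123, 0.009, 1.687]
force: [0.3, -0.2, 1.0]
width: 0.0002
shift mm [28.5 -3.9  9.9] turn 0.21 | t 18.22 pos [0.5271 0.2265 0.2002] rot [3.1229 0.0085 1.6867] F [ 0.29 -0.18  1.01] w 0.0002
```

View pics/c14.png

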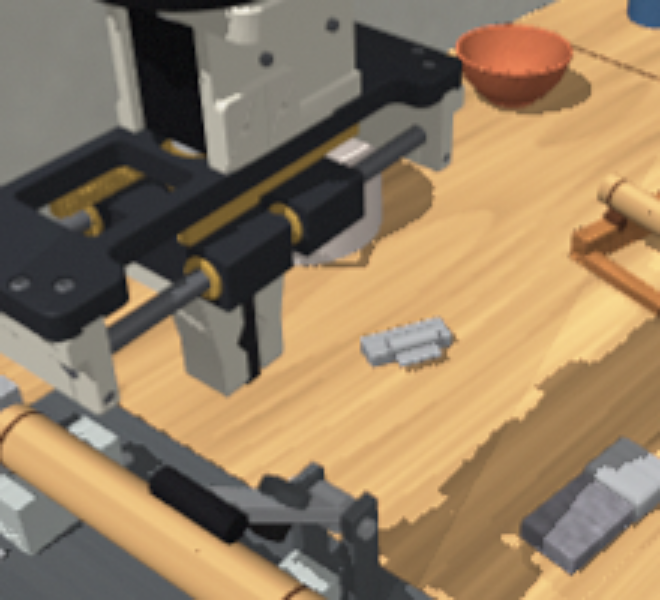

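```bash
python3 -m handwheel '[[[0,0.015,-0.003,0,0],[0,0.032,-0.004,0,0],[0,0.034,-0.004,0.02,0],[0,0.034,-0.004,0.035,0],[0,0.036,-0.004,0.042,0],[0,0.039,-0.004,0.049,0],[0,0.042,-0.004,0.056,0],[0,0.045,-0.004,0.063,0]]]' 20
python3 - <<'E'
from h import *
go([*st(-.08,.054),.118],SY+np.pi/2)
s=grab_frame('side');cv2.imwrite('pics/c15.png',cv2.resize(s[130:330,160:380],None,fx=3,fy=3))
E
```

```text
t: 18.93
eef_pos: [0.5186, 0.2739, 0.137]
ee_rot: [3.121, 0.003, 1.688]
force: [-10.7, 12.3, 17.2]
width: 0.0003
shift mm [ 4.4 -1.  18.9] turn 0.26 | t 18.93 pos [0.5186 0.2739 0.137 ] rot [3.1213 0.0033 1.6877] F [-10.7   12.35  17.16] w 0.0003
```

View pics/c15.png

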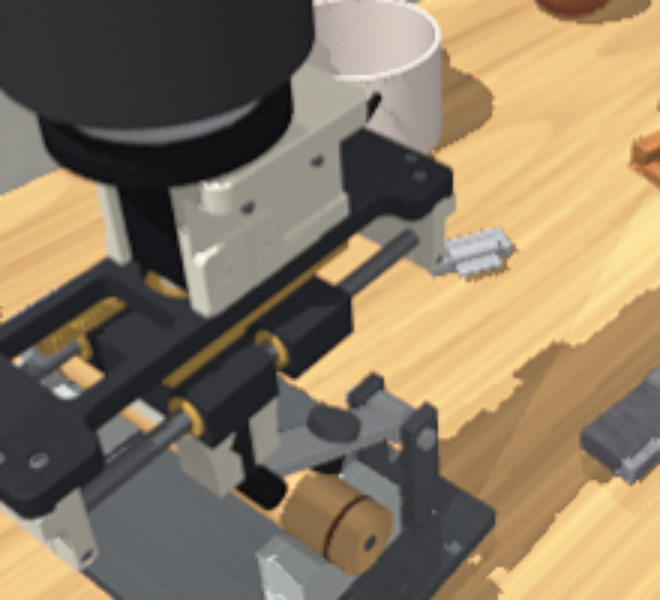

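```bash
python3 - <<'E'
from h import *
for th in np.arange(.1,.9,.1):
    y=-.046+.105*np.cos(th);z=.08+.105*np.sin(th);print(round(th,1),round(y,3),round(z,3),[((proj('side',[*st(x,y),z])-[160,130])*3).round() for x in(-.102,-.058)])
s=arm.get_state();print((proj('side',s['eef_pos'])-[160,130])*3)
r=s['eef_pos'][:2]-SP;c,d=np.cos(SY),np.sin(SY);print(c*r[0]+d*r[1],-d*r[0]+c*r[1])
E
```

```text
0.1 0.058 0.09 [array([268., 578.]), array([195., 524.])]
0.2 0.057 0.101 [array([268., 560.]), array([194., 506.])]
0.3 0.054 0.111 [array([270., 540.]), array([195., 487.])]
0.4 0.051 0.121 [array([274., 519.]), array([198., 466.])]
0.5 0.046 0.13 [array([280., 497.]), array([203., 445.])]
0.6 0.041 0.139 [array([287., 473.]), array([210., 422.])]
0.7 0.034 0.148 [array([297., 449.]), array([219., 399.])]
0.8 0.027 0.155 [array([308., 425.]), array([229., 376.])]
[230.57984054 466.26424642]
-0.07915063518095448 0.04986572596276395
```

```bash
python3 -m handwheel '[[[0,-0.001,-0.001,0.004,0],[0,-0.001,-0.001,0.008,0],[0,0,-0.001,0.012,0],[0,0.001,-0.001,0.016,0],[0,0.002,-0.001,0.02,0],[0,0.003,-0.001,0.024,0]]]' 20
python3 - <<'E'
from h import *
go([*st(-.08,.059),.0935],SY+np.pi/2)
s=grab_frame('side');cv2.imwrite('pics/c16.png',cv2.resize(s[130:330,160:380],None,fx=3,fy=3))
E
```

```text
t: 19.48
eef_pos: [0.5197, 0.2804, 0.1132]
ee_rot: [3.116, -0.001, 1.689]
force: [-2.1, 7.4, 10.8]
width: 0.0002
shift mm [ 3.  -2.9 19.7] turn 0.36 | t 19.48 pos [0.5197 0.2804 0.1132] rot [ 3.1162e+00 -1.2000e-03  1.6894e+00] F [-2.09  7.41 10.85] w 0.0002
```

View pics/c16.png

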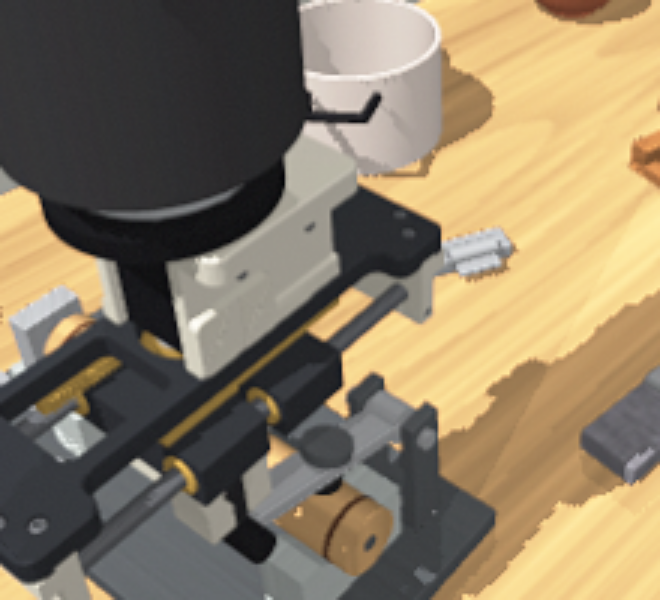

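```bash
python3 -m handwheel '[[[0,0.001,-0.001,0.003,0],[0,0.002,-0.001,0.006,0],[0,0.003,-0.001,0.009,0],[0,0.003,-0.001,0.011,0]]]' 20
python3 -m handwheel '[[[0,0.0005,0,0.0015,0],[0,0.001,0,0.003,0]]]' 20
python3 -c "
from h import *
go([*st(-.08,.059),.0935],SY+np.pi/2)"
```

```text
t: 19.87
eef_pos: [0.5191, 0.2838, 0.1016]
ee_rot: [3.115, -0.001, 1.69]
force: [-2.2, 1.8, 7.8]
width: 0.0005
t: 20.03
eef_pos: [0.5191, 0.2844, 0.0985]
ee_rot: [3.115, -0.001, 1.69]
force: [-0.8, -2.2, 8.6]
width: 0.0004
shift mm [-1.  -2.4  4.9] turn 0.4 | t 20.03 pos [0.5191 0.2844 0.0985] rot [ 3.1154e+00 -5.0000e-04  1.6901e+00] F [-0.85 -2.21  8.64] w 0.0004
```

```bash
python3 -m handwheel '[[[0,0,0,0.001,0],[0,0,0,0.002,0]]]' 20
python3 -m handwheel '[[[0,0,0,0.001,0],[0,0,0,0.002,0]]]' 20
```

```text
t: 20.2
eef_pos: [0.5191, 0.2846, 0.0965]
ee_rot: [3.115, -0.001, 1.69]
force: [-3.2, 0.5, 8.9]
width: 0.0001
t: 20.37
eef_pos: [0.5191, 0.2849, 0.0945]
ee_rot: [3.115, -0.001, 1.691]
force: [-3.1, 1.0, 8.8]
width: 0.0004
```

```bash
python3 -m handwheel '[[[0,0,0,0.001,0],[0,0,0,0.0015,0]]]' 20
```

```text
t: 20.53
eef_pos: [0.5191, 0.2852, 0.093]
ee_rot: [3.115, -0.001, 1.691]
force: [-3.5, 1.3, 9.8]
width: 0.0006
```

```bash
python3 -m handwheel '[[[0,0,0,0.001,0],[0,0,0,0.0015,0]]]' 20
```

```text
t: 20.7
eef_pos: [0.5191, 0.2853, 0.0917]
ee_rot: [3.115, -0.001, 1.691]
force: [-3.7, 0.5, 9.7]
width: 0.0008
```

```bash
python3 -m handwheel '[[[0,0,0,0.0005,0],[0,0,0,0.001,0]]]' 20
```

```text
t: 20.87
eef_pos: [0.5191, 0.2854, 0.091]
ee_rot: [3.115, -0.001, 1.691]
force: [-3.5, -0.5, 10.7]
width: 0.0003
```

```bash
python3 -m handwheel '[[[0,0,0,0.0005,0],[0,0,0,0.001,0]]]' 20
```

```text
t: 21.03
eef_pos: [0.519, 0.2855, 0.0904]
ee_rot: [3.114, -0.001, 1.692]
force: [-3.4, -1.0, 11.1]
width: 0.0004
```

```bash
python3 -m handwheel '[[[0,0,0,0.0005,0],[0,0,0,0.001,0]]]' 20
```

```text
t: 21.2
eef_pos: [0.5191, 0.2855, 0.0899]
ee_rot: [3.114, -0.001, 1.692]
force: [-4.7, -0.7, 12.4]
width: 0.0004
```

```bash
python3 -m handwheel '[[[0,0,0,0.0008,0],[0,0,0,0.0015,0]]]' 20
```

```text
t: 21.37
eef_pos: [0.519, 0.2856, 0.089]
ee_rot: [3.114, -0.001, 1.692]
force: [-3.9, 0.6, 12.4]
width: 0.0002
```

```bash
python3 -m handwheel '[[[0,0,0,0.0008,0],[0,0,0,0.0015,0]]]' 20
```

```text
t: 21.53
eef_pos: [0.519, 0.2857, 0.0881]
ee_rot: [3.113, -0.001, 1.693]
force: [-4.4, 0.0, 13.8]
width: 0.0005
```

Vertical force is now 13.8 N, up from about 8.8 N free-moving, and the pad should be roughly 2.4 mm in. I'll lift off and check.

```bash
python3 -m handwheel '[[[0,0,0,-0.004,0],[0,0,0,-0.02,0],[0,0,0,-0.05,0],[0,0,0,-0.09,0],[0,0,0,-0.13,0],[0,0,0,-0.16,0],[0,0.02,0.03,-0.16,0],[0,0.04,0.06,-0.16,0],[0,0.06,0.09,-0.16,0],[0,0.08,0.12,-0.16,0],[0,0.09,0.13,-0.16,0],[0,0.09,0.13,-0.16,0],[0,0.09,0.13,-0.16,0]]]' 20
python3 - <<'E'
from h import *
go([*st(-.08,.059),.0935],SY+np.pi/2)
im={n:grab_frame(n) for n in('side','top')}
t,s=im['top'],im['side'];cv2.imwrite('pics/top9.png',t);cv2.imwrite('pics/side9.png',s)
b=cv2.resize(s[200:390,130:340],None,fx=3,fy=3,interpolation=2)
cv2.imwrite('pics/c17.png',b)
E
```

```text
t: 22.62
eef_pos: [0.6325, 0.3901, 0.249]
ee_rot: [3.117, 0.001, 1.693]
force: [-0.0, -0.7, 0.5]
width: 0.0004
shift mm [ -92.  -131.6  152.3] turn 0.55 | t 22.62 pos [0.6325 0.3901 0.249 ] rot [3.1166e+00 7.0000e-04 1.6927e+00] F [-0.   -0.67  0.51] w 0.0004
```

View pics/c17.png

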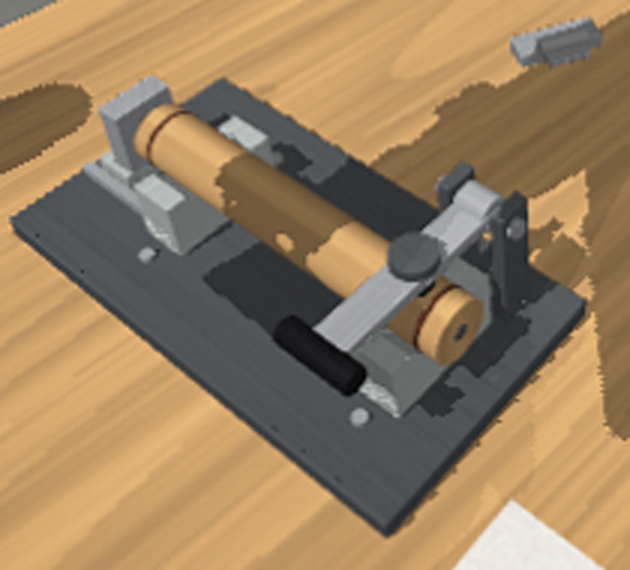

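View pics/top9.png

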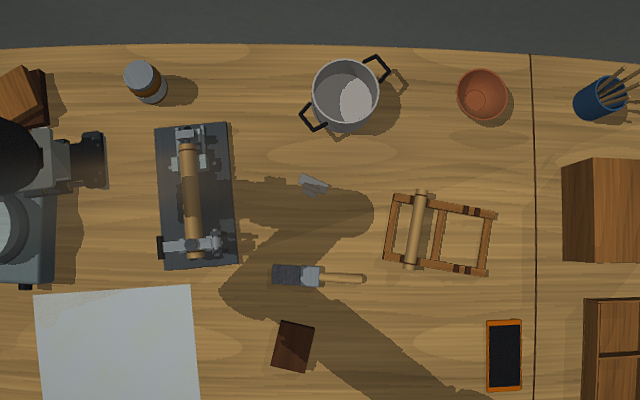

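The strap is closed over the roller, with handle at crop (320,355), and the brush, clip and thin roller look undisturbed. Numeric check of strap angle, stop and roller against the earlier pictures:

```bash
python3 - <<'E'
from h import *
for th in(-.05,0,.03,.065,.1):
    y=-.046+.105*np.cos(th);z=.08+.105*np.sin(th);print(th,[((proj('side',[*st(x,y),z])-[130,200])*3).round(1) for x in(-.102,-.08,-.058)])
s0=cv2.imread('pics/side0.png');s8=cv2.imread('pics/side8.png');s9=cv2.imread('pics/side9.png')
print('stop diff',cv2.absdiff(s0,s9)[225:250,163:178].max(), cv2.absdiff(s8,s9)[225:262,163:200].mean(), cv2.absdiff(s8,s9)[225:262,163:200].max())
t8=cv2.imread('pics/top8.png');t9=cv2.imread('pics/top9.png');t0=cv2.imread('pics/top0.png')
a,b,c=[cv2.resize(x[115:165,160:230],None,fx=5,fy=5) for x in(t0,t9,t9)]
d,e=[cv2.resize(x[225:265,160:200],None,fx=5,fy=5) for x in(s0,s9)]
f,g=[cv2.resize(x[285:325,260:300],None,fx=5,fy=5) for x in(s8,s9)]
r2=np.hstack([d,e,f,g]);r2=r2[:,:700] if r2.shape[1]<700 else r2
r1=np.hstack([a,b]);w=max(r1.shape[1],r2.shape[1])
p=lambda x:np.pad(x,((0,0),(0,w-x.shape[1]),(0,0)))
cv2.imwrite('pics/c18.png',np.vstack([p(r1),p(r2)]))
E
```

```text
-0.05 [array([361.4, 390.5]), array([324.6, 363.1]), array([289.4, 336.9])]
0 [array([359.8, 383.4]), array([322.8, 356. ]), array([287.4, 329.8])]
0.03 [array([359.1, 378.9]), array([322. , 351.5]), array([286.4, 325.2])]
0.065 [array([358.4, 373.4]), array([321.2, 346. ]), array([285.5, 319.7])]
0.1 [array([358. , 367.7]), array([320.6, 340.3]), array([284.8, 314. ])]
stop diff 155 3.296079863647431 18
```

View pics/c18.png

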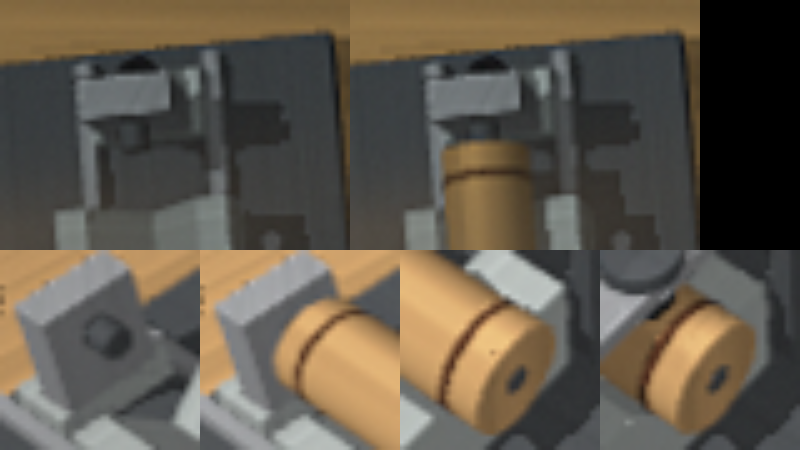

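```bash
python3 -c "
from station import arm
s=arm.get_state();print(s['t'],s['force']);print(arm.job_done())"
```

```text
22.7167 [-1.15500715  0.23199236 -0.12825415]
the job is handed in; nothing more can be done
None
```

I took the thick roller off the rest, laid it in the V-blocks and let it seat. I then slid it up to the stop screw, swung the strap over and pressed it down. The job was handed in at 22.7 s with the arm clear.

- **Pressing on the screw:** I held about 4.6–6.7 N at the wrist for roughly 1 s. Rubbing was about 1 N just before contact, so the screw took about 4–6 N. The arm's position did not change while pressing.
- **Strap:** The last downward push on the handle was 13.8 N, slightly over the 13 N aimed for and below the 16 N limit. Free swinging took about 8.8 N. The strap ended at about 0.01 rad, which puts the pad about 2.5 mm in, or about 10 N on the roller.
- **Last pictures:** By eye, the stop is where it started, the roller end meets the screw, and its other end has not moved since release. The thin roller, brush and clip look undisturbed. My pixel difference of the stop area against the first picture came out large. I took that to be the roller now covering part of it and relied on the side-by-side crops instead.
- **Rough spot:** While I swung the strap up, the handle pushed back on the gripper with up to about 34 N and lifted the tool 7–9 mm. I raised the tool to free it. This stayed under the 40 N limit.

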